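# Turn the tasting carousel to the square praline

### The job

Bring the square chocolate round to the customer: with a fingertip, push sideways on a bare wooden arm of the tasting carousel to turn it until the dish with the square chocolate stands in the middle of the gap between the two brass posts, then move clear. Only push: do not take an arm or the hub between the fingers. Do not touch the dishes or the chocolates, which must all stay standing in their dishes, and leave the loose things around the board where they are.

Things in the scene. Friction and masses are not known exactly. Their poses are not given: they have to be found in the camera images.
- serving_place (a point): The point above the board where the called-for dish's sweet must come to stand: 140 mm from the carousel's axis, at dish-floor height (38 mm above the counter), midway across the gap between the board's two brass posts. It is fixed to the board.
- board: Fixed round wooden board, 410 mm across, 10 mm thick; origin on its underside at the carousel's axis; x points to the middle of the gap between two upright brass posts (12 mm thick, 18 mm ball tops, 65 mm high, at x = 192, y = +52 and -52 mm), z up. A thin brass strip is inlaid in the gap. The gap faces roughly away from the robot.
- carousel: Dark wooden carrier turning either way without stops about the board's upright axis; light friction (0.08 N m), stays where left. Origin on the axis, 30 mm above the counter; x, y lie along its arms. Flat hub 60 mm across; four arms at right angles, bars 14 mm wide, 30 to 46 mm above the counter, bare from 30 to 104 mm from the axis. Between the arms it is open down to the board.
- dish0: White ceramic dish fixed on the end of the carousel's +x arm, 72 mm across the rim, 12 mm high; origin under its centre, 140 mm from the axis and 34 mm above the counter; its rim is 46 mm above the counter.
- dish1: White ceramic dish fixed on the end of the carousel's +y arm, 72 mm across the rim, 12 mm high; origin under its centre, 140 mm from the axis and 34 mm above the counter; its rim is 46 mm above the counter.
- dish2: White ceramic dish fixed on the end of the carousel's -x arm, 72 mm across the rim, 12 mm high; origin under its centre, 140 mm from the axis and 34 mm above the counter; its rim is 46 mm above the counter.
- dish3: White ceramic dish fixed on the end of the carousel's -y arm, 72 mm across the rim, 12 mm high; origin under its centre, 140 mm from the axis and 34 mm above the counter; its rim is 46 mm above the counter.
- square: The only square sweet: dark chocolate block 28 x 28 mm, 18 mm high, lying loose on the floor of one of the four dishes (38 mm above the counter), which one varies; origin at the centre of its underside.
- dome: Dark chocolate dome, 34 mm across, 16 mm high, lying loose on the floor of one of the four dishes (38 mm above the counter), which one varies; origin at the centre of its underside.
- cone: Pointed dark chocolate cone, 34 mm across, 28 mm high, lying loose on the floor of one of the four dishes (38 mm above the counter), which one varies; origin at the centre of its underside.
- puck: Flat round dark chocolate disc, 36 mm across, 10 mm high, lying loose on the floor of one of the four dishes (38 mm above the counter), which one varies; origin at the centre of its underside.
- jar: Amber glass jar with brass cap, 64 mm across, 85 mm high, loose on the counter beside the board, to be left alone; origin at the centre of its underside.
- gift_box: Small blue gift box, 80 x 60 x 45 mm, loose on the counter beside the board, to be left alone; origin at the centre of its underside.
- cup: White espresso cup without handle, 64 mm across, 55 mm high, loose on the counter beside the board, to be left alone; origin at the centre of its underside.
- tongs: Steel serving tongs lying flat, 160 mm long, loose on the counter beside the board, to be left alone; origin at the centre of its underside.
- card_stand: Brass foot 30 x 50 mm with an upright blank card 75 mm wide, 57 mm high in all, loose on the counter beside the board, to be left alone; origin at the centre of its underside.

How it is judged:
At the end, for the whole second after the job is handed in: The square chocolate stands within 20 mm (horizontally) of the serving place in the gap, the carousel is at rest, all four chocolates stand upright on the floors of their dishes (125 to 155 mm from the axis), and the things around the board are within 20 mm of where they were (horizontal distance between square and serving_place below 0.02 m and angular speed of carousel below 0.03 rad/s and angle between each of square, dome, cone, puck's own z axis and vertical below 0.2 rad and height (world z) of square between 0.034 and 0.046 m and horizontal distance between square and carousel between 0.125 and 0.155 m and height (world z) of dome between 0.034 and 0.046 m and horizontal distance between dome and carousel between 0.125 and 0.155 m and height (world z) of cone between 0.034 and 0.046 m and horizontal distance between cone and carousel between 0.125 and 0.155 m and height (world z) of puck between 0.034 and 0.046 m and horizontal distance between puck and carousel between 0.125 and 0.155 m and distance of each of jar, gift_box, cup, tongs, card_stand from where it was at the start of the episode below 0.02 m); the robot touches nothing.
It fails at once if an arm or the hub of the carousel is taken between the fingers (the TCP is lowered between their sides) (height (world z) of the grasp point below 0.053 m and horizontal distance between the grasp point and carousel below 0.11 m and (horizontal distance between the grasp point and carousel below 0.025 m or x of the grasp point in the frame of carousel between -0.008 and 0.008 m or y of the grasp point in the frame of carousel between -0.008 and 0.008 m)).
It fails at once if the robot touches a chocolate (more than 0.3 N) (contact force between any of the fingers, the arm and square above 0.3 N or contact force between any of the fingers, the arm and dome above 0.3 N or contact force between any of the fingers, the arm and cone above 0.3 N or contact force between any of the fingers, the arm and puck above 0.3 N).
It fails at once if the robot touches a dish (more than 0.5 N) (contact force between any of the fingers, the arm and dish0 above 0.5 N or contact force between any of the fingers, the arm and dish1 above 0.5 N or contact force between any of the fingers, the arm and dish2 above 0.5 N or contact force between any of the fingers, the arm and dish3 above 0.5 N).
It fails at once if a chocolate is lifted or carried out of its dish, or tips over (height (world z) of any of square, dome, cone, puck above 0.06 m or height (world z) of any of square, dome, cone, puck below 0.028 m or angle between any of square, dome, cone, puck's own z axis and vertical above 0.6 rad).
It fails at once if a thing beside the board is moved more than 20 mm (distance of any of jar, gift_box, cup, tongs, card_stand from where it was at the start of the episode above 0.02 m).
It also fails if it takes over 48 s, if anything falls off the work surface, if the arm or the gripper's body presses on something with over 40 N, if the wrist force passes 120 N, or if a joint passes its speed limit or range.

### The arm

A 6-joint arm with a two-finger parallel gripper is mounted at the origin on the work surface. World frame = base frame: x ahead of the robot, y to its left, z up, the work surface at z = 0. Lengths are in m, angles in rad, forces in N, time in s.
With the tool pointing down it reaches from about 0.35 to 0.85 m from the base axis. Payload 8.1 kg.
Tool frame: the origin (TCP) lies between the finger pads, 19 mm behind the fingertips; this is the grasp point; z points along the fingers, y is the line along which they close (so a half turn about z gives the same grasp; the last joint's range is limited). The gripper opens to 93 mm and grips with 3 to 60 N. Pads are 15 mm wide; open, the fingers measure 128 mm over their backs; the gripper's body (75 mm by 188 mm) begins 65 mm behind the grasp point.
Start: joints at [1.044, 0.13, 1.488, -0, 1.523, -0.085], TCP at [0.257, 0.542, 0.237] pointing down, gripper open.
Joint ranges: [-2.96, 2.96], [-0.89, 2.26], [0.02, 2.5], [-1.34, 4.48], [0, 2.73], [-2.66, 2.66]. Speed limits (rad/s): [2.39, 2.39, 2.79, 3.14, 3.14, 3.14].

### API

Orientations are given as a rotation vector (axis times angle).
In Python, from plant import robot gives the robot as it stands.
- The arm moves only by the tool arm_command, never from a script. Its argument "increments" is text: rows parted by semicolons, each of 5 numbers parted by spaces: the closure, from 0 (fully open) to 1 (shut), then the shift along the tool's x, y, z in mm, then the turn about the tool's z in rad. A call has 1 to 5 rows; each row is the pose to reach, as a shift and turn from the pose commanded when the call began, along the tool's axes at that moment; what a row does not reach only later rows make up. A row lasts 1/10 s, in which the tool goes at most 50 mm and 8.59 degrees, less where a joint would pass 70% of its speed; a pose out of reach is approached as far as the arm can. A call with a gripper value outside its range is refused whole. The fingers move at their own pace and stop on an object; "grip_force" is the grip in N (left out, the last holds). Time passes only in rows, so rows that repeat a pose let the fingers close. It gives the time, the measured TCP pose, the force, the opening and the grip force at its end, in the units of the state.
- robot.read_state(): the state, without advancing time (a new reading comes with each control period).
- robot.read_camera(name): name is "side" or "top"; returns the picture (384x512x3 uint8, blue, green, red); there is no depth.
- robot.camera_model(name): a dict with "fx", "fy", "cx", "cy" (pixels), "eye" and "rotation" of the camera in the world. Camera axes: x right, y down, z forward; pixel columns grow to the right and rows downward; lengths in m; the calibration is good to about 2 mm. A picture is of the moment at which its call begins. camera_model takes no time and is no camera call.
- robot.close_job(): hands the job in; it is judged then, once.
The state is a dict: "t": time; "q": joint angles; "dq": joint speeds; "joint_torque": joint torques, N m; "tool_pos": TCP position; "orientation": TCP orientation; "force": force on the tool from outside, world axes, zero at the start; "wrist_torque": the same for the moment, N m; "opening": finger opening in m; "gripper_force": force on a finger pad.
Only numpy, scipy, OpenCV 4.12 (cv2) and the standard library are available. Lean on these libraries where they do the work, as an engineer would, in place of code of your own. Each camera call takes 0.05 s, during which the arm holds its last target. There are 200 camera calls.

## Working session

There is one attempt and no reset: what is moved stays moved. The work goes in short steps, Python scripts to look and compute and a tool call to move; the robot and the scene stay as the last step left them, time stands still between calls to the robot, and variables do not carry over. Pictures are saved under pics/ and viewed, at most 10 in all, crops included, and the job is handed in when it is done.

Besides the shell and the picture viewer there is one more tool, called after "Call:" as name(argument=value, ...) on one line, values as JSON. arm_command: Moves the arm, as the interface text tells. Its arguments: {"type":"object","properties":{"increments":{"type":"string"},"grip_force":{"type":"number"}},"required":["increments"]}

```bash
mkdir -p pics; python3 - <<'E'
from plant import robot
import cv2
for n in("top","side"):
    cv2.imwrite(f"pics/{n}0.png",robot.read_camera(n)); print(n,robot.camera_model(n))
s=robot.read_state();print(s)
E
```

```text
top {'fx': 453.81794085305256, 'fy': 453.81794085305256, 'cx': 249.27203211616194, 'cy': 188.82836645593474, 'eye': array([0.38098896, 0.00489723, 1.25833755]), 'rotation': array([-2.18849002,  2.12493481, -0.11796705])}
side {'fx': 351.2138089228116, 'fy': 351.2138089228116, 'cx': 253.23597092374249, 'cy': 194.37787783116144, 'eye': array([0.46012646, 0.76584184, 0.71646817]), 'rotation': array([-0.08460355,  2.81931875, -1.26847795])}
{'t': 0.1, 'q': array([ 1.04358416e+00,  1.31042242e-01,  1.48916385e+00, -2.18776102e-05,
        1.52299517e+00, -8.53857824e-02]), 'dq': array([-0.00040193, -0.00136326, -0.00296585,  0.00181869,  0.0003857 ,
       -0.00146082]), 'joint_torque': array([ 1.85532444e-03, -5.61345899e+01, -4.93091154e+01,  7.71682430e-02,
        2.93230929e-02,  1.36684545e-05]), 'tool_pos': array([0.25629367, 0.54198052, 0.23652183]), 'orientation': array([-6.88284466e-01, -3.06479143e+00,  2.41919141e-03]), 'force': array([-0.61940692, -0.9172707 , -0.52048154]), 'wrist_torque': array([0.03415209, 0.03022834, 0.01514316]), 'gripper_force': 0.0, 'opening': 0.09300570415968157}
```

View pics/top0.png

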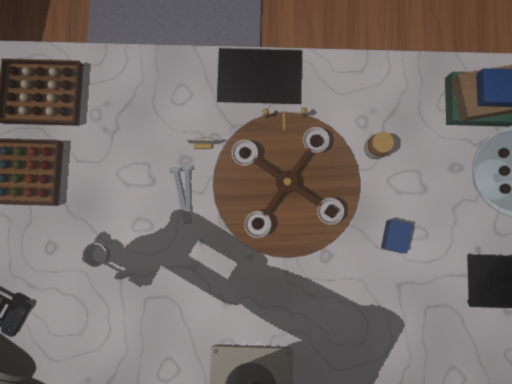

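View pics/side0.png

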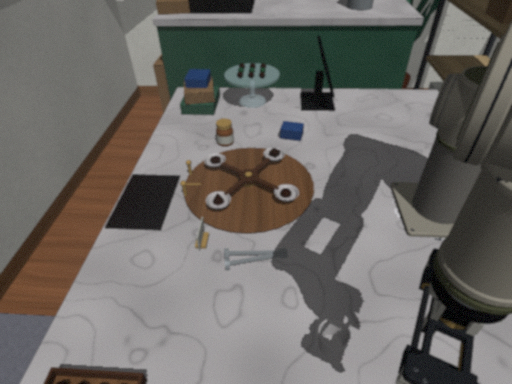

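```bash
cat > h.py <<'E'
import numpy as np,cv2
from scipy.spatial.transform import Rotation as R
from plant import robot
def px2w(n,u,v,z):
    m=robot.camera_model(n);r=np.array(m['rotation'])
    M=R.from_rotvec(r).as_matrix() if r.ndim==1 else r
    d=M@[(u-m['cx'])/m['fx'],(v-m['cy'])/m['fy'],1]
    e=np.array(m['eye']);return e+d*(z-e[2])/d[2]
E
python3 - <<'E'
from h import *
im=cv2.imread('pics/top0.png')
cv2.imwrite('pics/crop0.png',cv2.resize(im[95:265,190:420],None,fx=3.4,fy=3.4,interpolation=cv2.INTER_CUBIC))
E
```

```text
(no output)
```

View pics/crop0.png

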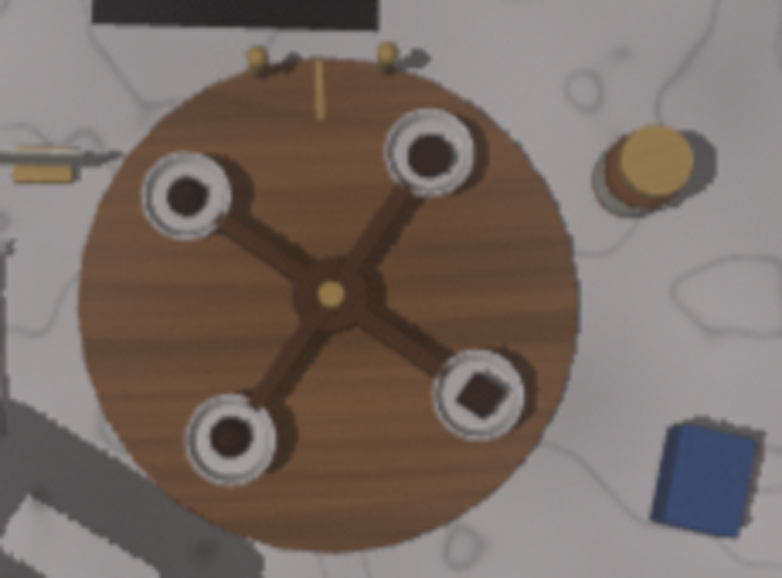

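The square is in the lower-right dish, at crop (481,394). The hub is at (331,294) and the brass strip runs from (319,60) to (321,119). The post tops are at (257,57) and (387,53).

```bash
python3 - <<'E'
from h import *
c=lambda u,v,z:px2w('top',190+(u+.5)/3.4-.5,95+(v+.5)/3.4-.5,z)[:2]
D=[c(*p,.046) for p in[(481,394),(429,152),(187,195),(231,438)]]
hub=np.mean(D,0);print('hub',hub,c(331,294,.05))
P=[c(257,55,.060),c(387,51,.060)];print(P,np.linalg.norm(P[0]-P[1]))
for n,p in[('sq',D[0]),('d1',D[1]),('d2',D[2]),('d3',D[3]),('post',np.mean(P,0)),('strip',c(320,89,.01)),('stripout',c(319,60,.01)),
 ('jar',c(655,160,.085)),('box',c(706,478,.045)),('card',c(50,155,.057)),('cardR',c(120,155,.03))]:
    v=p-hub;print(n,p.round(4),np.linalg.norm(v).round(4),np.degrees(np.arctan2(v[1],v[0])).round(1))
print(R.from_rotvec(robot.read_state()['orientation']).as_matrix().round(3))
E
```

```text
hub [ 0.54818588 -0.08461444] [ 0.54728273 -0.08360377]
[array([ 0.73662234, -0.02000065]), array([ 0.7427966 , -0.12357903])] 0.10376224082586655
sq [ 0.472  -0.2033] 0.141 -122.7
d1 [ 0.6648 -0.16  ] 0.1389 -32.9
d2 [0.6243 0.0326] 0.1398 57.0
d3 [ 0.4317 -0.0079] 0.1395 146.6
post [ 0.7397 -0.0718] 0.192 3.8
strip [ 0.724 -0.074] 0.1761 3.5
stripout [ 0.7486 -0.0726] 0.2008 3.4
jar [ 0.6543 -0.3294] 0.2668 -66.6
box [ 0.4115 -0.3794] 0.3249 -114.9
card [0.6513 0.1422] 0.2492 65.6
cardR [0.659  0.0884] 0.2055 57.4
[[-0.904  0.428 -0.001]
 [ 0.428  0.904 -0.001]
 [ 0.    -0.002 -1.   ]]
```

```bash
cat >> h.py <<'E'
hub=np.array([.5481,-.0844]); d=np.radians; RHO=.065
def shift(target):
    s=robot.read_state();M=R.from_rotvec(s['orientation']).as_matrix()
    return (M.T@(np.array(target)-s['tool_pos'])*1000).round(0)
def fc(th):  # finger centre when touching arm at angle th (deg)
    a=d(th-64.7);s=.0175*abs(np.sin(a))+.0075*abs(np.cos(a))
    ph=d(th)-np.arcsin((.007+s)/RHO);return hub+RHO*np.array([np.cos(ph),np.sin(ph)])
E
python3 - <<'E'
from h import *
t=hub+RHO*np.array([np.cos(d(12)),np.sin(d(12))]);print(t)
print(shift([*t,.2]))
E
```

```text
[ 0.61167959 -0.07088574]
[-583. -402.   37.]
```

Call:
arm_command(increments="1 -39 -27 0 0; 1 -78 -54 0 0; 1 -117 -80 0 0; 1 -156 -107 0 0; 1 -195 -134 0 0", grip_force=20)

```text
t: 0.6
tool_pos: [0.3758, 0.3361, 0.237]
orientation: [-0.688, -3.065, 0.001]
force: [1.1, 0.1, -0.3]
opening: 0.0579
gripper_force: 0.0
```

Call:
arm_command(increments="1 -39 -27 0 0; 1 -78 -54 0 0; 1 -117 -80 0 0; 1 -156 -107 0 0; 1 -195 -134 0 0")

```text
t: 1.1
tool_pos: [0.4949, 0.1315, 0.2372]
orientation: [-0.688, -3.065, 0.0]
force: [0.3, -0.2, 0.2]
opening: 0.0177
gripper_force: 0.0
```

Call:
arm_command(increments="1 -39 -27 5 0; 1 -78 -54 15 0; 1 -117 -80 25 0; 1 -156 -107 36 0; 1 -193 -134 36 0")

```text
t: 1.6
tool_pos: [0.6111, -0.072, 0.1987]
orientation: [-0.688, -3.062, 0.0]
force: [0.5, 0.6, -0.0]
opening: 0.0006
gripper_force: 0.0
```

Call:
arm_command(increments="1 0 0 0 0; 1 0 0 0 0")

```text
t: 1.8
tool_pos: [0.6113, -0.0712, 0.2004]
orientation: [-0.691, -3.063, -0.0]
force: [0.1, 0.6, 0.2]
opening: 0.0005
gripper_force: 0.0
```

```bash
python3 - <<'E'
from h import *
t=hub+RHO*np.array([np.cos(d(12)),np.sin(d(12))])
print(shift([*t,.055]),robot.read_state()['opening'],robot.read_state()['force'])
im=robot.read_camera('top');cv2.imwrite('pics/top1.png',cv2.resize(im[95:265,190:420],None,fx=3.4,fy=3.4))
E
```

```text
[ -0.   0. 145.] 0.00047477938678360795 [0.07368207 0.55655227 0.24290433]
```

View pics/top1.png

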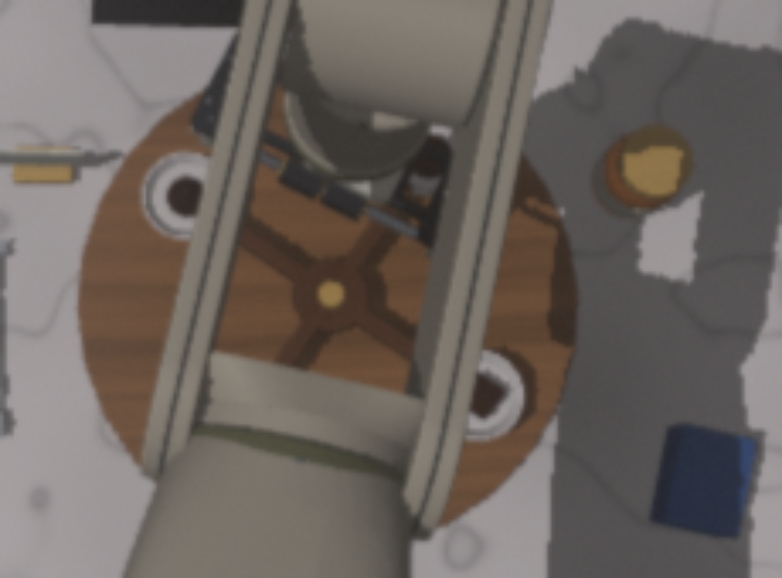

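Call:
arm_command(increments="1 0 0 40 0; 1 0 0 80 0; 1 0 0 120 0; 1 0 0 145 0; 1 0 0 145 0")

```text
t: 2.35
tool_pos: [0.6076, -0.0678, 0.0519]
orientation: [-0.683, -3.058, -0.0]
force: [0.1, 1.2, -0.8]
opening: 0.0007
gripper_force: 0.0
```

```bash
python3 - <<'E'
from h import *
s=robot.read_state();print(s['tool_pos'],s['force'])
ths=list(range(52,176,4));prev=None
W=[shift([*fc(t),.055]) for t in ths]
for t,w in zip(ths,W): print(t,w)
E
```

```text
[ 0.60764776 -0.06781919  0.05190186] [ 0.14342573  1.24311414 -0.77077649]
52 [15. 16. -3.]
56 [20. 19. -3.]
60 [26. 21. -3.]
64 [31. 23. -3.]
68 [35. 24. -3.]
72 [38. 24. -3.]
76 [42. 24. -3.]
80 [45. 25. -3.]
84 [48. 25. -3.]
88 [52. 24. -3.]
92 [56. 24. -3.]
96 [59. 23. -3.]
100 [63. 23. -3.]
104 [67. 22. -3.]
108 [70. 20. -3.]
112 [74. 19. -3.]
116 [78. 17. -3.]
120 [81. 15. -2.]
124 [85. 12. -2.]
128 [88. 10. -2.]
132 [92.  7. -2.]
136 [95.  3. -2.]
140 [98. -0. -2.]
144 [101.  -4.  -2.]
148 [103.  -8.  -2.]
152 [106. -13.  -2.]
156 [107. -17.  -2.]
160 [109. -21.  -2.]
164 [110. -25.  -2.]
168 [111. -29.  -2.]
172 [111. -33.  -2.]
```

Call:
arm_command(increments="1 0 0 -2 0; 1 0 0 -2 0; 1 0 0 -2 0")

```text
t: 2.65
tool_pos: [0.6135, -0.0703, 0.0613]
orientation: [0.687, 3.061, 0.0]
force: [-0.5, 0.5, 0.1]
opening: 0.0003
gripper_force: 0.0
```

```bash
python3 - <<'E'
from h import *
s=robot.read_state();print(s['tool_pos'],s['force'])
for t in range(48,186,4): print(t,*shift([*fc(t),.057]).astype(int),end=' | ')
E
```

```text
[ 0.61352462 -0.07029822  0.06134713] [-0.4620889   0.48920858  0.12288096]
48 17 13 4 | 52 22 16 4 | 56 27 19 4 | 60 32 21 4 | 64 38 22 4 | 68 41 23 4 | 72 45 24 4 | 76 48 24 4 | 80 51 24 4 | 84 55 24 4 | 88 58 24 4 | 92 62 24 4 | 96 66 23 4 | 100 69 22 4 | 104 73 21 4 | 108 77 20 4 | 112 80 18 4 | 116 84 17 4 | 120 88 14 4 | 124 91 12 4 | 128 95 9 4 | 132 98 6 4 | 136 101 3 4 | 140 104 -1 4 | 144 107 -4 4 | 148 110 -9 4 | 152 112 -13 4 | 156 114 -17 4 | 160 115 -21 4 | 164 116 -25 4 | 168 117 -29 4 | 172 118 -34 4 | 176 118 -38 4 | 180 118 -43 4 | 184 118 -47 4 |
```

Call:
arm_command(increments="1 3 3 0 0; 1 7 5 0 0; 1 10 8 0 0; 1 13 11 0 0; 1 16 13 0 0")

```text
t: 3.15
tool_pos: [0.6025, -0.0512, 0.0584]
orientation: [-0.688, -3.065, -0.0]
force: [0.3, 0.3, 0.1]
opening: 0.0006
gripper_force: 0.0
```

Call:
arm_command(increments="1 2 1 0 0; 1 4 3 0 0")

```text
t: 3.35
tool_pos: [0.6002, -0.0471, 0.0584]
orientation: [-0.688, -3.065, 0.0]
force: [0.9, -0.5, -0.1]
opening: 0.0006
gripper_force: 0.0
```

```bash
python3 - <<'E'
from h import *
s=robot.read_state();print(s['tool_pos'],s['force'])
for t in range(48,186,4): print(t,*shift([*fc(t),.057]).astype(int),end=' | ')
E
```

```text
[ 0.60022578 -0.04710297  0.05835808] [ 0.86416718 -0.49001744 -0.06233066]
48 -5 -2 1 | 52 0 1 1 | 56 5 3 1 | 60 10 6 1 | 64 16 7 1 | 68 19 8 1 | 72 23 8 1 | 76 26 9 1 | 80 29 9 1 | 84 33 9 1 | 88 36 9 1 | 92 40 8 1 | 96 44 8 1 | 100 47 7 1 | 104 51 6 1 | 108 55 5 1 | 112 58 3 1 | 116 62 1 1 | 120 66 -1 1 | 124 69 -3 1 | 128 73 -6 1 | 132 76 -9 1 | 136 79 -12 1 | 140 82 -16 1 | 144 85 -20 1 | 148 88 -24 1 | 152 90 -28 1 | 156 92 -33 1 | 160 93 -37 1 | 164 94 -41 1 | 168 95 -45 1 | 172 96 -49 1 | 176 96 -53 1 | 180 96 -58 1 | 184 96 -63 1 |
```

Call:
arm_command(increments="1 3 2 0.5 0; 1 6 4 1 0; 1 9 5.5 1 0; 1 12.5 6.5 1 0; 1 16 7 1 0")

```text
t: 3.85
tool_pos: [0.5889, -0.034, 0.0575]
orientation: [0.688, 3.065, -0.0]
force: [0.5, -2.3, -0.3]
opening: 0.0007
gripper_force: 1.0
```

Call:
arm_command(increments="1 3 1 0 0; 1 6 1.5 0 0; 1 9 2 0 0; 1 12 2 0 0; 1 15 2 0 0")

```text
t: 4.35
tool_pos: [0.5762, -0.0258, 0.0575]
orientation: [0.688, 3.065, 0.0]
force: [2.3, -2.2, 0.6]
opening: -0.0001
gripper_force: 0.9
```

```bash
python3 - <<'E'
from h import *
s=robot.read_state();print(s['tool_pos'],s['force'])
for t in range(76,186,4): print(t,*shift([*fc(t),.0575]).astype(int),end=' | ')
cv2.imwrite('pics/side2.png',cv2.resize(robot.read_camera('side')[130:250,160:340],None,fx=4,fy=4,interpolation=cv2.INTER_CUBIC))
E
```

```text
[ 0.57615036 -0.02578007  0.05754637] [ 2.25798754 -2.24593841  0.63232985]
76 -5 0 0 | 80 -1 0 0 | 84 2 0 0 | 88 6 0 0 | 92 9 -1 0 | 96 13 -1 0 | 100 16 -2 0 | 104 20 -3 0 | 108 24 -4 0 | 112 27 -6 0 | 116 31 -8 0 | 120 35 -10 0 | 124 38 -12 0 | 128 42 -15 0 | 132 45 -18 0 | 136 48 -21 0 | 140 51 -25 0 | 144 54 -29 0 | 148 57 -33 0 | 152 59 -37 0 | 156 61 -42 0 | 160 62 -46 0 | 164 63 -50 0 | 168 64 -54 0 | 172 65 -58 0 | 176 65 -62 0 | 180 65 -67 0 | 184 65 -72 0 |
```

View pics/side2.png

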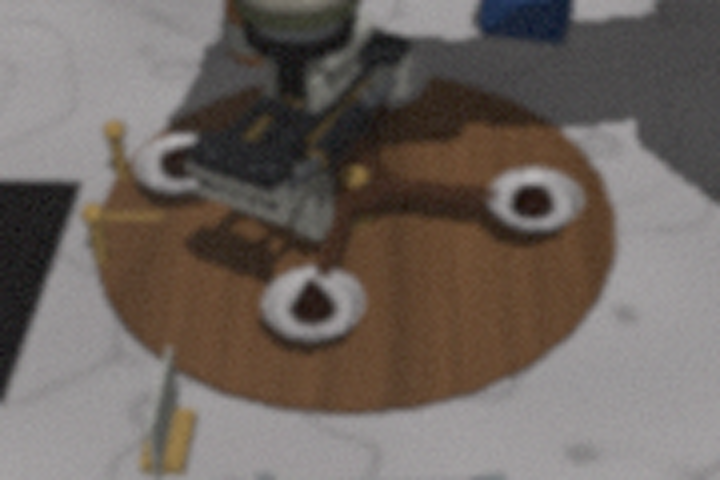

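The carousel turns as planned: the cone dish is now at crop (313,303) and the chocolates are still seated. I'll keep pushing.

Call:
arm_command(increments="1 3 0 0 0; 1 6 0 0 0; 1 9 -1 0 0; 1 13 -1 0 0; 1 16 -2 0 0")

```text
t: 4.9
tool_pos: [0.5606, -0.0207, 0.0575]
orientation: [-0.688, -3.065, -0.0]
force: [2.1, -1.0, 1.5]
opening: 0.0005
gripper_force: 0.9
```

Call:
arm_command(increments="1 4 -1 0 0; 1 8 -2 0 0; 1 11 -4 0 0; 1 15 -6 0 0; 1 19 -8 0 0")

```text
t: 5.4
tool_pos: [0.54, -0.02, 0.0575]
orientation: [0.688, 3.065, 0.0]
force: [1.7, -0.7, 1.1]
opening: 0.0009
gripper_force: 0.9
```

Call:
arm_command(increments="1 3 -2 0 0; 1 7 -5 0 0; 1 10 -8 0 0; 1 13 -11 0 0; 1 16 -15 0 0")

```text
t: 5.9
tool_pos: [0.5192, -0.0267, 0.0575]
orientation: [0.688, 3.065, 0.0]
force: [2.7, -0.9, 1.7]
opening: 0.0005
gripper_force: 1.0
```

Call:
arm_command(increments="1 3 -4 0 0; 1 6 -8 0 0; 1 8 -12 0 0; 1 10 -17 0 0; 1 11 -21 0 0")

```text
t: 6.4
tool_pos: [0.5001, -0.0412, 0.0574]
orientation: [-0.688, -3.065, -0.0]
force: [2.3, 1.3, 0.1]
opening: 0.0006
gripper_force: 1.0
```

```bash
python3 - <<'E'
from h import *
s=robot.read_state();print(s['tool_pos'],s['force'])
for t in range(148,196,4): print(t,*shift([*fc(t),.0575]).astype(int),end=' | ')
v=px2w('side',160+313.5/4-.5,130+303.5/4-.5,.046)[:2]-hub;print('earlier',np.hypot(*v),np.degrees(np.arctan2(v[1],v[0])))
a=robot.read_camera('side')[130:250,160:340];b=robot.read_camera('top')[95:265,190:420]
f=lambda i:cv2.resize(i,(400*i.shape[1]//i.shape[1],400*i.shape[0]//i.shape[1]),interpolation=cv2.INTER_CUBIC)
A,B=f(a),f(b);h=min(len(A),len(B));cv2.imwrite('pics/both3.png',np.hstack([A[:h],B[:h]]));print(A.shape,B.shape)
E
```

```text
[ 0.50010873 -0.04120138  0.05740144] [2.33761143 1.31543748 0.10367878]
148 -5 14 0 | 152 -3 9 0 | 156 -1 5 0 | 160 0 1 0 | 164 1 -3 0 | 168 2 -7 0 | 172 3 -12 0 | 176 3 -16 0 | 180 3 -20 0 | 184 3 -25 0 | 188 2 -30 0 | 192 1 -35 0 | earlier 0.14467655810071672 82.30692852095758
(266, 400, 3) (295, 400, 3)
```

View pics/both3.png

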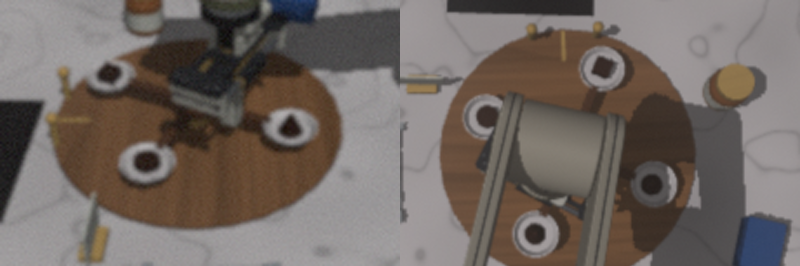

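The square dish now shows at (602,69) in the right half, just short of the gap.

```bash
cat >> h.py <<'E'
def dish(n='top'):
    im=robot.read_camera(n);hs=cv2.cvtColor(im,cv2.COLOR_BGR2HSV);return im
E
python3 - <<'E'
from h import *
k=400/230
v=px2w('top',190+202.5/k-.5,95+69.5/k-.5,.046)[:2]-hub;print(np.hypot(*v),np.degrees(np.arctan2(v[1],v[0])))
E
```

```text
0.13833289547418418 -20.52436010890299
```

Call:
arm_command(increments="1 1 -4 0 0; 1 2 -8 0 0; 1 3 -12 0 0; 1 3 -16 0 0; 1 3 -19 0 0")

```text
t: 7.0
tool_pos: [0.4895, -0.0572, 0.0575]
orientation: [-0.688, -3.065, 0.0]
force: [1.3, 1.8, 1.3]
opening: 0.0002
gripper_force: 0.9
```

Call:
arm_command(increments="1 0 -2 0 0; 1 0 -3 0 0; 1 0 -4 0 0; 1 0 -4 0 0")

```text
t: 7.4
tool_pos: [0.4879, -0.0605, 0.0574]
orientation: [-0.688, -3.065, 0.0]
force: [0.7, -0.1, 0.9]
opening: 0.0001
gripper_force: 0.6
```

```bash
python3 - <<'E'
from h import *
s=robot.read_state();print(s['tool_pos'],s['force'])
for t in (180,182,184,186): print(t,shift([*fc(t),.0575]),end=' | ')
b=robot.read_camera('top')[95:265,190:420]
cv2.imwrite('pics/top4.png',cv2.resize(b,None,fx=3.4,fy=3.4,interpolation=cv2.INTER_CUBIC))
E
```

```text
[ 0.48787697 -0.06051958  0.05738259] [ 0.71952743 -0.05038464  0.86347576]
180 [ 0.  2. -0.] | 182 [ 0. -0. -0.] | 184 [ 0. -2. -0.] | 186 [-0. -5. -0.] |
```

View pics/top4.png

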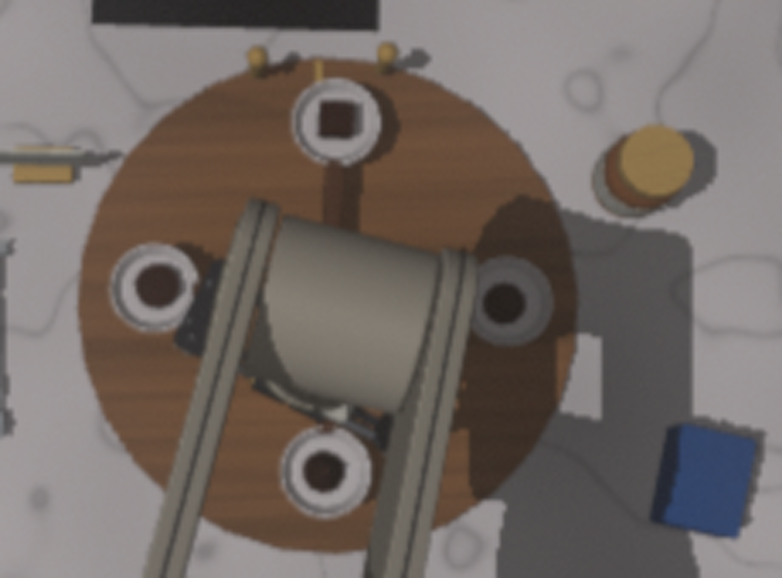

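The square sits at crop (340,118) with its dish centre at (336,121), close to the gap's middle. I'll check this numerically.

```bash
python3 - <<'E'
from h import *
c=lambda u,v,z:px2w('top',190+(u+.5)/3.4-.5,95+(v+.5)/3.4-.5,z)[:2]
sp=hub+.14*np.array([np.cos(d(3.6)),np.sin(d(3.6))])
for n,p,z in[('sq',(340,118),.056),('dish',(336,121),.046)]:
    x=c(*p,z);v=x-hub;print(n,x,np.hypot(*v),np.degrees(np.arctan2(v[1],v[0])),(x-sp)*1000)
E
```

```text
sq [ 0.68809251 -0.08748353] 0.14002646357922652 -1.2618155352660023 [  0.26876618 -11.87420326]
dish [ 0.68809268 -0.08509084] 0.1399943869200939 -0.2827443616316315 [ 0.26894034 -9.48151704]
```

Call:
arm_command(increments="1 0 -1.5 0 0; 1 0 -3 0 0; 1 0 -4 0 0; 1 0 -5 0 0; 1 0 -5 0 0")

```text
t: 7.95
tool_pos: [0.4857, -0.0651, 0.0574]
orientation: [-0.688, -3.065, 0.0]
force: [-0.1, 0.7, 0.2]
opening: 0.0004
gripper_force: 0.5
```

Call:
arm_command(increments="1 0 2 0 0; 1 0 5 0 0; 1 0 7 0 0; 1 0 7 -20 0; 1 0 7 -60 0")

```text
t: 8.45
tool_pos: [0.4858, -0.0578, 0.1145]
orientation: [-0.686, -3.058, 0.0]
force: [0.1, -0.1, 0.5]
opening: 0.0004
gripper_force: 0.0
```

Call:
arm_command(increments="1 0 0 -40 0; 1 0 0 -80 0; 1 0 0 -90 0; 1 0 0 -90 0; 1 0 0 -90 0")

```text
t: 8.95
tool_pos: [0.4882, -0.0584, 0.206]
orientation: [-0.688, -3.064, 0.0]
force: [-0.9, -0.6, -1.4]
opening: 0.0005
gripper_force: 0.0
```

```bash
python3 - <<'E'
from h import *
s=robot.read_state();print(s['tool_pos'],s['force'])
b=robot.read_camera('top')[95:265,190:420]
cv2.imwrite('pics/top5.png',cv2.resize(b,None,fx=3.4,fy=3.4,interpolation=cv2.INTER_CUBIC))
E
```

```text
[ 0.48822473 -0.05839274  0.2059637 ] [-0.871462   -0.62342616 -1.40232858]
```

View pics/top5.png

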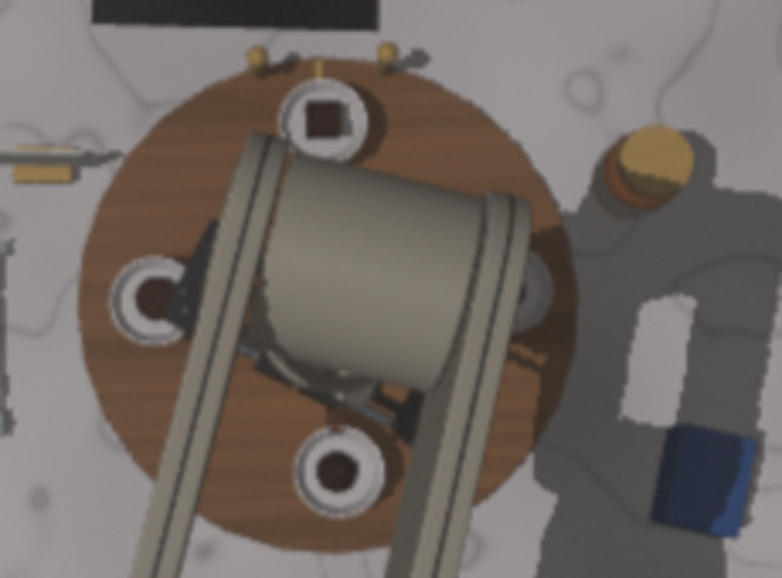

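The square is now at (327,118), about 2 mm from the gap's middle. All the sweets in view are seated and the tool is clear.

```bash
python3 -c "
from plant import robot
print(robot.close_job())"
```

```text
the job is handed in; nothing more can be done
None
```

I turned the carousel about 125° by fingertip until the square chocolate stood about 2 mm from the middle of the gap, by the last top picture, then raised the tool clear and handed the job in; no verdict came back.

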